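# Seat the washed lens on the counter light

### The job

Put the washed round lens back on the little counter light: set its three feet on the light's seat and turn the lens gently under light pressure until all three drop into the slots, then press it down until the seat has sunk fully home and the lens sits level and cannot rock. Treat the glass gently: keep it upright and never force it against the light or the mat with more than 35 N (a push of 15 to 20 N is plenty). Let go of it and leave the other things where they stand.

Things in the scene. Friction and masses are not known exactly. Their poses are not given: they have to be found in the camera images.
- lens: Glass dome in a plain round aluminium bezel 58 mm across, about 180 g, upright on the mat (top 8 mm above the counter). Three round-ended feet, 8 mm thick, reach 9 mm below the bezel, 20 mm from the axis: one on the lens's +x, the others at +-120 degrees. Origin on the axis at the foot tips, z up. Bezel from 9 to 33 mm above it, dome top at 41 mm.
- lens_grip (a point): On the lens's axis at mid-bezel, 21 mm above the foot tips: grip here from above, across the round bezel (58 mm), at any yaw.
- light: Battery light, fixed. Origin at the centre of its underside, z up. White drum 100 mm across, 30 mm tall, with a grey nub on its side at the light's -x; above it a narrow neck and a grey seat 55 mm across with three radial slots 120 degrees apart. The seat is left turned by an unknown angle: one slot lies within 0.7 rad either way of the light's +x. It is very stiff to turn (over 1 Nm).
- seat_top (a point): Point on the light's axis, 62 mm above its underside: level of the seat's top face when fully raised (at the start it is 0 to 2 mm lower). The slots are cut 7 mm deep into this face, 11 mm wide at the floor, with mouths chamfered to 17 mm. Their angle is not measured: find it by turning the lens in light contact (3 to 6 N; the seat stays up) until it drops.
- seat_home (a point): Point on the light's axis, 50 mm above its underside, axes as the light's: where the foot tips end, on the slot floors with the seat fully down. About 12 N slides the seat down, 5 mm in all from fully raised, to a hard stop; it stays down. Before that the seated lens is up to 5 mm higher; with feet on the top face, 7 mm more.
- tumbler: Bystander: upturned wide glass tumbler, 84 mm across, 105 mm tall, on the mat. Origin at the centre of its underside.
- tall_glass: Bystander: upturned tall glass, 74 mm across, 165 mm tall, on the mat. Origin at the centre of its underside.
- measuring_cup: Bystander: small upturned white cup, 54 mm across, 53 mm tall, with a dark wooden side handle reaching 80 mm from its centre, on the mat. Origin at the centre of its underside.
- footed_glass: Bystander: upturned footed green glass, 76 mm across, 108 mm tall, beyond the work area. Origin at the centre of its underside.
- soap: Bystander: white pump bottle, 80 mm across, 212 mm tall. Origin at the centre of its underside.
- sponge: Bystander: kitchen sponge, 70 x 110 x 30 mm. Origin at the centre of its underside.
- brush: Bystander: wooden dish brush, about 220 mm long, 40 mm tall, lying flat along its x. Origin on the handle at counter level, 120 mm from the head's end.
- mat: Pale green drying mat, 260 x 400 x 8 mm, fixed, long side along its y. Origin at the centre of its underside. The glasses stand near its +y end.

How it is judged (in metres and radians):
At the end, for the whole second after the job is handed in: The lens rests, released and still, on the light with all three feet on the slot floors and the seat fully down: its origin less than 1.6 mm above seat_home, within 3 mm of the axis and level within 0.03 rad (z of lens in the frame of seat_home below 0.0016 m and horizontal distance between lens and seat_home below 0.003 m and angle between the z axis of lens and the z axis of light, either way round below 0.03 rad and angle between lens's own z axis and vertical below 0.03 rad and linear speed of lens below 0.01 m/s and angular speed of lens below 0.1 rad/s); the robot touches nothing.
It fails at once if The lens is pressed against the light with more than 35 N (contact force between lens and light above 35 N).
It fails at once if The lens is pressed against the mat with more than 35 N (contact force between lens and mat above 35 N).
It fails at once if The lens is tipped by more than 0.5 rad (angle between lens's own z axis and vertical above 0.5 rad).
It fails at once if A bystander is pushed more than 30 mm or tipped by more than 0.3 rad (distance of any of tumbler, tall_glass, measuring_cup, footed_glass, soap, sponge, brush from where it was at the start of the episode above 0.03 m or angle between any of tumbler, tall_glass, measuring_cup, footed_glass, soap, sponge, brush's own z axis and vertical above 0.3 rad).
It also fails if it takes over 72 s, if anything falls off the work surface, if the arm or the gripper's body presses on something with over 40 N, if the wrist force passes 120 N, or if a joint passes its speed limit or range.

### The arm

A 6-joint arm with a two-finger parallel gripper is mounted at the origin on the work surface. World frame = base frame: x ahead of the robot, y to its left, z up, the work surface at z = 0. Lengths are in mm, angles in rad, forces in N, time in s.
With the tool pointing down it reaches from about 325 to 1000 mm from the base axis. Payload 5.1 kg.
Tool frame: the origin (TCP) lies midway between the tips of the shut fingers; the grasp point (between the pads) lies r.grasp_offset behind it (r.grasp_offset is the distance from the TCP to the grasp point, in mm); x points along the fingers, z is the direction in which the jaws open and shut, and the axes are right-handed (so a half turn about x gives the same grasp; the last joint's range is limited). The gripper opens to 85 mm and grips with 20 to 120 N. Pads are 22 mm wide; open, the fingers measure 114 mm over their backs; the gripper's body (76 mm by 85 mm) begins 54 mm behind the grasp point. The pads swing forward as they close: fully open they stand 13 mm farther back than shut.
Start: joints at [1.105, 0.124, 1.65, -0, 1.367, -0.083], TCP at [242.807, 602.934, 231.322] pointing down, gripper open.
Joint ranges: [-2.61, 2.61], [-1.02, 2.33], [0.03, 2.71], [-1.35, 4.49], [0.32, 2.68], [-2.91, 2.91]. Speed limits (rad/s): [2.57, 2.57, 3.14, 3.14, 3.14, 3.14].

### API

Orientations are given as [roll, pitch, yaw] about the fixed x, y, z axes, in that order (R = Rz(yaw) Ry(pitch) Rx(roll)).
In Python, from plant import r gives the robot as it stands.
- The arm moves only by the shell command python3 -m handwheel 'ROWS' [FORCE]. ROWS is JSON, a list of rows, each a list of 7 numbers: the turn, a rotation vector about the tool's x, y, z in rad, then the shift along the tool's x, y, z in mm, then the closure, from 0 (fully open) to 1 (shut). In form: [[wx, wy, wz, tx, ty, tz, grip], ...]. A call has 1 to 8 rows; each row is the pose to reach, as a shift and turn from the pose commanded when the call began, along the tool's axes at that moment; what a row does not reach only later rows make up. A row lasts 1/8 s, in which the tool goes at most 62.5 mm and 10.7 degrees, less where a joint would pass 70% of its speed; a pose out of reach is approached as far as the arm can. A call with a gripper value outside its range is refused whole. The fingers move at their own pace and stop on an object; FORCE is the grip in N (left out, the last holds). Time passes only in rows, so rows that repeat a pose let the fingers close. It gives the time, the measured TCP pose, the force and the opening at its end, in the units of the state.
- r.read_state(): the state, without advancing time (a new reading comes with each control period).
- r.snapshot(name): name is "side" or "top"; returns a dict with "pixels" (400x640x3 uint8, red, green, blue), "fx", "fy", "cx", "cy" (pixels), "eye" and "rotation" of the camera in the world. Camera axes: x right, y up, looking along -z (the intrinsics and any distortion apply to the point x, -y, -z); pixel columns grow to the right and rows downward; lengths in mm; the calibration is good to about 2 mm. A picture is of the moment at which its call begins. There is no depth.
- r.finish_job(): hands the job in, once; it reports no verdict.
The state is a dict: "clock": time; "joint_positions": joint angles; "qvel": joint speeds; "tau": joint torques, N m; "tool_pos": TCP position; "ee_rot": TCP orientation; "wrist_force": force on the tool from outside, world axes, zero at the start; "moment": the same for the moment, N m; "grip_width": opening from 0.0 (shut) to 1.0 (fully open).
Only numpy, scipy, OpenCV 4.12 (cv2) and the standard library are available. Lean on these libraries where they do the work, as an engineer would, in place of code of your own. Each camera call takes 0.05 s, during which the arm holds its last target.

## Working session

There is one attempt and no reset: what is moved stays moved. The work goes in short steps, Python scripts to look and compute and a shell command to move; the robot and the scene stay as the last step left them, time stands still between calls to the robot, and variables do not carry over. Pictures are saved under pics/ and viewed, and the job is handed in when it is done.

```bash
ls; mkdir -p pics; python3 - <<'E'
from plant import r
import cv2
print(r.read_state(), r.grasp_offset)
for n in("side","top"):
    s=r.snapshot(n); cv2.imwrite(f"pics/{n}0.png",s["pixels"][:,:,::-1])
    print({k:v for k,v in s.items() if k!="pixels"})
E
```

```text
pics
{'clock': 0.0, 'joint_positions': array([ 1.10542681e+00,  1.24513635e-01,  1.65168288e+00,  7.67252738e-06,
        1.36749508e+00, -8.26184415e-02]), 'qvel': array([-0.00145184,  0.00029606,  0.00125698,  0.00104827,  0.0014596 ,
       -0.0009065 ]), 'tau': array([ 2.68711295e-05, -4.23618150e+01, -3.65449011e+01, -8.92283674e-05,
        6.82597703e-03, -3.88293472e-06]), 'tool_pos': array([242.51803019, 602.40194856, 230.04224817]), 'ee_rot': array([ 3.05539564,  1.56869737, -2.03974597]), 'wrist_force': array([0.22825489, 0.17620798, 0.75418115]), 'moment': array([-0.04434189,  0.00354673,  0.0015274 ]), 'grip_width': 0.9997055147165339} 18.700000000000003
{'fx': 474.2568444087184, 'fy': 474.2568444087184, 'cx': 319.6497344948541, 'cy': 200.96845539458386, 'eye': array([  306.98272393, -1024.81214217,   923.08547253]), 'rotation': array([ 0.8974004 , -0.01561221, -0.24802476])}
{'fx': 413.4519089906254, 'fy': 413.4519089906254, 'cx': 317.3845440796006, 'cy': 197.5021419335081, 'eye': array([ 389.5752274 ,  -22.54944229, 1114.40018136]), 'rotation': array([ 0.16231234,  0.00791303, -1.58735069])}
```

View pics/side0.png

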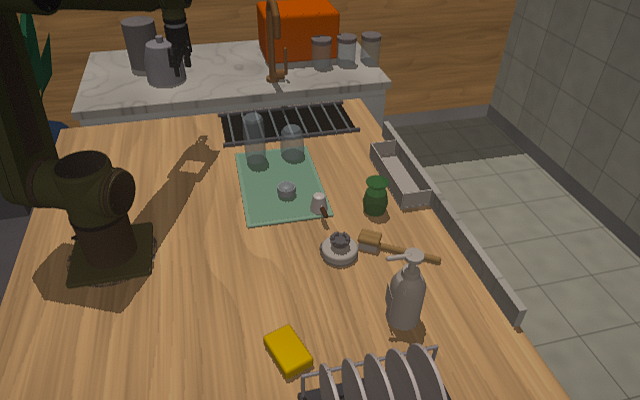

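View pics/top0.png

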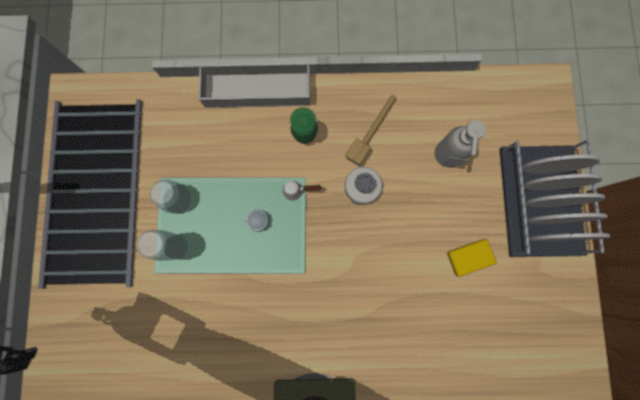

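The top view shows the lens at about (258,220) and the light at (363,186). The cup is at (291,189) with its handle pointing right, and the glasses are at (155-165,190-245). I'll zoom in on both views.

```bash
cat > h.py <<'E'
import numpy as np, cv2
from scipy.spatial.transform import Rotation as R
def cam(s):
    M=R.from_euler('xyz',s['rotation']).as_matrix(); return M,np.array(s['eye'])
def proj(s,p):
    M,e=cam(s); c=(np.atleast_2d(p)-e)@M; 
    return np.c_[s['cx']+s['fx']*c[:,0]/-c[:,2], s['cy']+s['fy']*(-c[:,1])/-c[:,2]]
def ray(s,uv,z):
    M,e=cam(s); d=M@np.array([(uv[0]-s['cx'])/s['fx'],-(uv[1]-s['cy'])/s['fy'],-1]); return e+d*(z-e[2])/d[2]
def tri(s1,u1,s2,u2):
    A=[];b=[]
    for s,u in((s1,u1),(s2,u2)):
        M,e=cam(s); d=M@np.array([(u[0]-s['cx'])/s['fx'],-(u[1]-s['cy'])/s['fy'],-1]); d/=np.linalg.norm(d)
        P=np.eye(3)-np.outer(d,d);A.append(P);b.append(P@e)
    x=np.linalg.solve(sum(A),sum(b)); return x
def crop(s,name,x0,y0,w,h,k):
    im=s['pixels'][y0:y0+h,x0:x0+w,::-1]; cv2.imwrite(name,cv2.resize(im,None,fx=k,fy=k,interpolation=cv2.INTER_CUBIC))
E
python3 - <<'E'
from plant import r
from h import *
t=r.snapshot("top");s=r.snapshot("side")
print(ray(t,(258,220),40),ray(t,(363,186),55), ray(s,(287,187),35),ray(s,(340,240),55))
print(ray(t,(317,395),100))
crop(t,'pics/t1.png',230,150,160,100,5)
crop(s,'pics/s1.png',260,160,120,110,5)
E
```

```text
[508.84097047 139.17874345  40.        ] [ 591.42444152 -136.40553105   55.        ] [511.82997072 141.62915103  35.        ] [ 599.16085554 -147.07958797   55.        ]
[ 94.40629763  -8.74755155 100.        ]
```

View pics/t1.png

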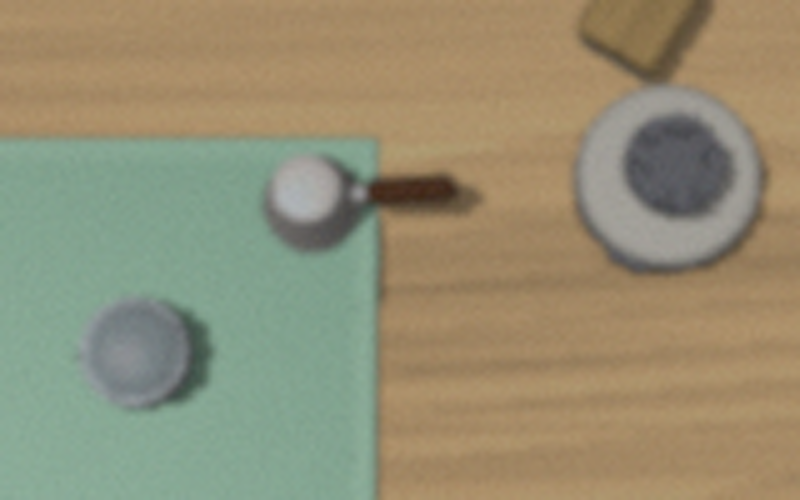

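View pics/s1.png

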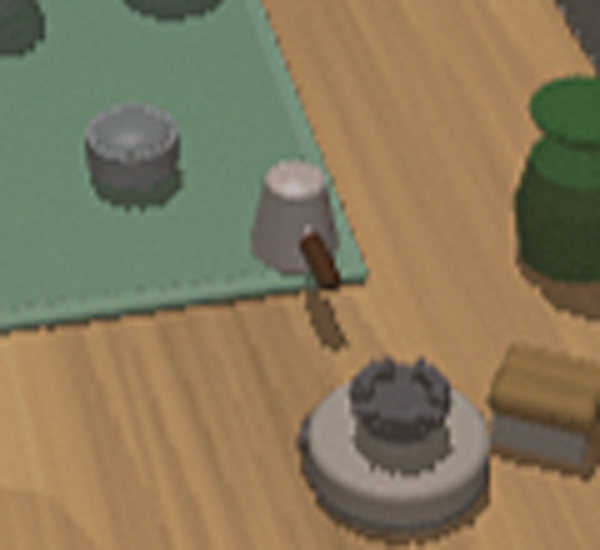

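```bash
cat > ov.py <<'E'
import sys
from plant import r
from h import *
def circ(c,rad,z): 
    a=np.linspace(0,2*np.pi,73); return np.c_[c[0]+rad*np.cos(a),c[1]+rad*np.sin(a),0*a+z]
def over(s,name,x0,y0,w,h,k,curves):
    im=cv2.resize(s['pixels'][y0:y0+h,x0:x0+w,::-1],None,fx=k,fy=k,interpolation=cv2.INTER_CUBIC)
    for c,col in curves:
        p=proj(s,c); p=(p-[x0,y0]+.5)*k-.5
        cv2.polylines(im,[np.round(p).astype(np.int32)],False,col,1)
    cv2.imwrite(name,im)
E
python3 - <<'E'
from ov import *
t=r.snapshot("top");s=r.snapshot("side")
f=lambda x,y:((x+.5)/5-.5+230,(y+.5)/5-.5+150)
g=lambda x,y:((x+.5)/5-.5+260,(y+.5)/5-.5+160)
print('lens top',ray(t,f(137,352),37),'drum',ray(t,f(669.5,177),30),'seat',ray(t,f(680,165),61))
print('lens side',ray(s,g(132,132),41),'seat',ray(s,g(400,395),61),'drum',ray(s,g(398,436),30))
print('tri lens',tri(t,f(137,352),s,g(132,138)),'seat',tri(t,f(680,165),s,g(400,395)))
print('nub',ray(t,f(620,262),15),ray(s,g(304,432),15))
L=ray(t,f(137,352),41)[:2]; S=ray(t,f(680,165),61)[:2]; 
cur=[(circ(L,29,41),(0,0,255)),(circ(L,29,17),(0,255,255)),(circ(S,27.5,61),(0,0,255)),(circ(S,50,30),(0,255,255)),(circ(S,50,0),(255,0,255))]
over(t,'pics/t2.png',230,150,160,100,5,cur); over(s,'pics/s2.png',260,160,120,110,5,cur)
E
```

```text
lens top [509.21966793 142.25338524  37.        ] drum [ 598.87894388 -140.51865029   30.        ] seat [ 599.13574808 -142.80870883   61.        ]
lens side [508.42698666 139.51150909  41.        ] seat [ 597.60918175 -147.70871277   61.        ] drum [ 598.0602954  -146.93408861   30.        ]
tri lens [509.20936818 142.75635674  33.90707825] seat [ 599.54491215 -143.24126099   56.64968673]
nub [ 555.74349484 -113.95946417   15.        ] [ 553.55082151 -117.29747768   15.        ]
```

View pics/t2.png

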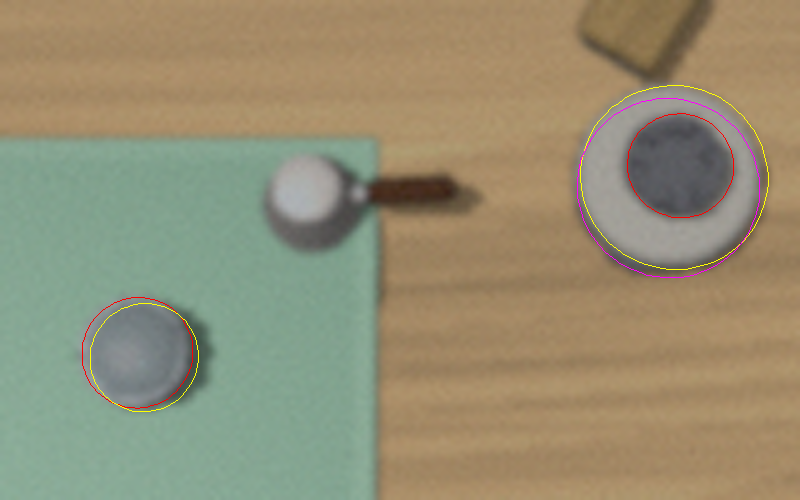

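View pics/s2.png

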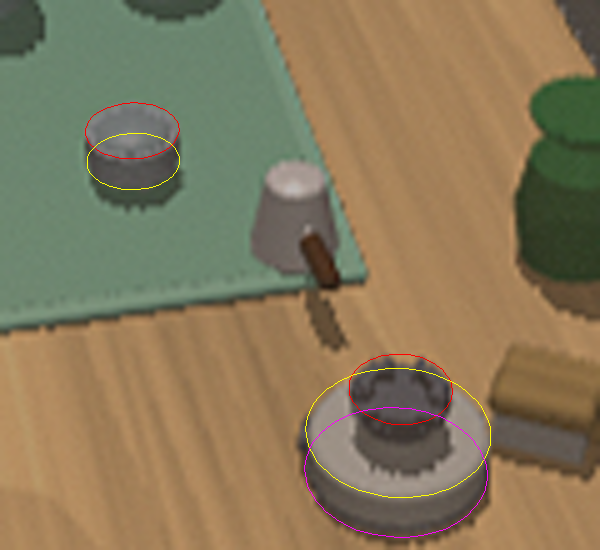

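```bash
python3 - <<'E'
from ov import *
t=r.snapshot("top");s=r.snapshot("side")
crop(s,'pics/s3.png',318,225,44,36,16); crop(t,'pics/t3.png',340,165,48,40,16)
st=r.read_state(); M=R.from_euler('xyz',st['ee_rot']).as_matrix(); print(st['clock'],st['tool_pos'],'\n',M.round(3))
print('cup',ray(t,(292,189),40), 'delta to above lens in tool:',M.T@(np.array([509,140.7,150])-st['tool_pos']))
E
```

```text
0.4 [242.77935784 602.86902179 231.1678435 ] 
 [[-0.    -0.928  0.374]
 [-0.     0.374  0.928]
 [-1.     0.    -0.   ]]
cup [589.60300522  49.75751015  40.        ] delta to above lens in tool: [  81.24359734 -419.57502536 -329.26908421]
```

View pics/s3.png

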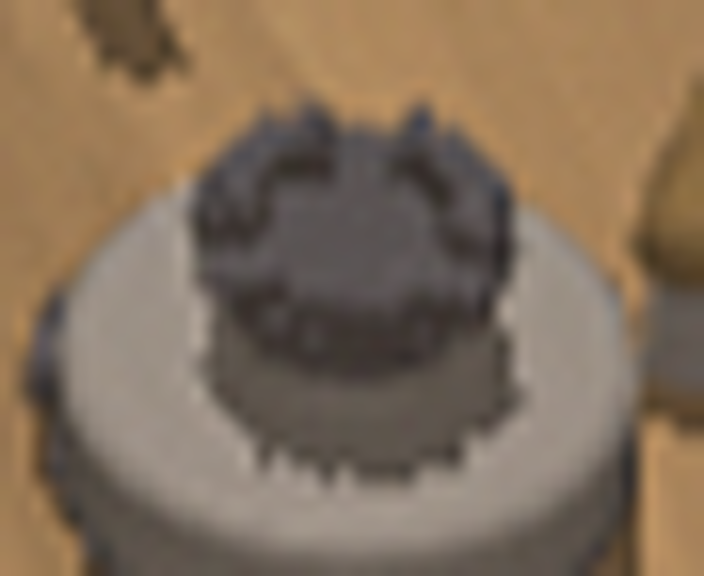

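View pics/t3.png

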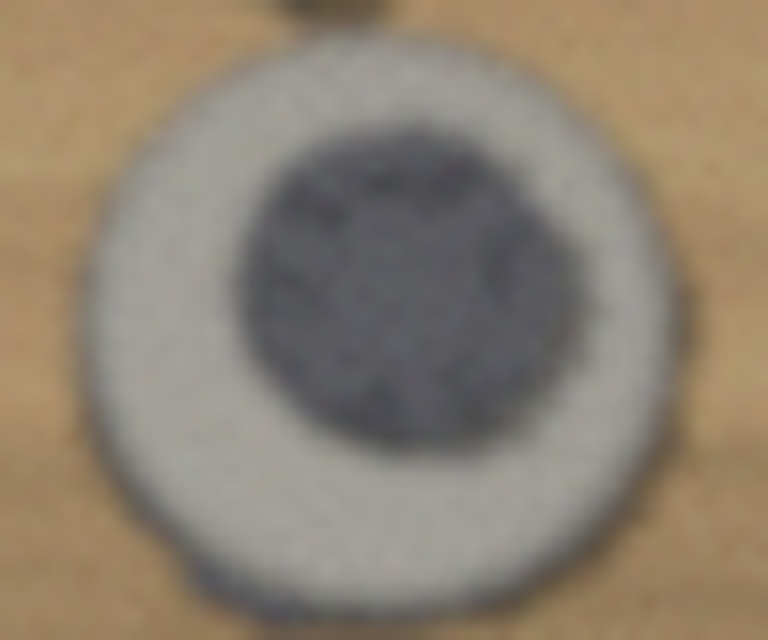

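The slots aren't clear enough to trust. One seems to point away from the side camera, around (370,130) in the zoom, so I'll find the angle by feel. Next I move above the lens.

```bash
python3 -m handwheel '[[0,0,0,0,-420,-329,0],[0,0,0,0,-420,-329,0],[0,0,0,0,-420,-329,0],[0,0,0,0,-420,-329,0],[0,0,0,0,-420,-329,0],[0,0,0,0,-420,-329,0],[0,0,0,0,-420,-329,0],[0,0,0,0,-420,-329,0]]'; python3 -m handwheel '[[0,0,0,60,0,0,0],[0,0,0,110,0,0,0],[0,0,0,110,0,0,0],[0,0,0,110,0,0,0],[0,0,0,110,0,0,0]]'
cat > st.py <<'E'
from ov import *
st=r.read_state(); M=R.from_euler('xyz',st['ee_rot']).as_matrix()
print('clk',st['clock'],'pos',st['tool_pos'].round(1),'F',st['wrist_force'].round(2),'mom',st['moment'].round(3),'w',round(st['grip_width']*85,1),'j',st['joint_positions'].round(2),'yaw z',round(np.degrees(np.arctan2(M[1,2],M[0,2])),1), 'down',M[:,0].round(3))
E
python3 st.py; python3 - <<'E'
from ov import *
t=r.snapshot("top");s=r.snapshot("side")
crop(s,'pics/s4.png',240,100,130,120,5); crop(t,'pics/t4.png',200,150,150,110,5)
E
```

```text
clock: 1.4
tool_pos: [493.5, 168.0, 231.7]
ee_rot: [-0.848, 1.57, 0.34]
wrist_force: [0.2, 0.9, -0.2]
grip_width: 0.996
clock: 2.02
tool_pos: [494.7, 170.7, 124.6]
ee_rot: [-0.962, 1.565, 0.227]
wrist_force: [0.7, 0.4, 0.8]
grip_width: 1.001
clk 2.025 pos [494.7 170.7 124.6] F [0.71 0.44 0.83] mom [ 0.002 -0.018 -0.001] w 85.1 j [ 0.23 -0.07  2.03 -0.    1.17 -0.96] yaw z 68.1 down [ 0.005  0.001 -1.   ]
```

View pics/s4.png

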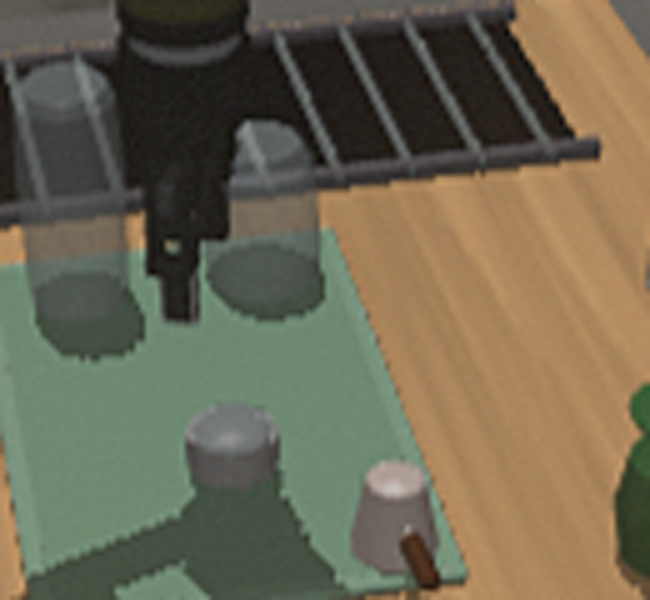

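View pics/t4.png

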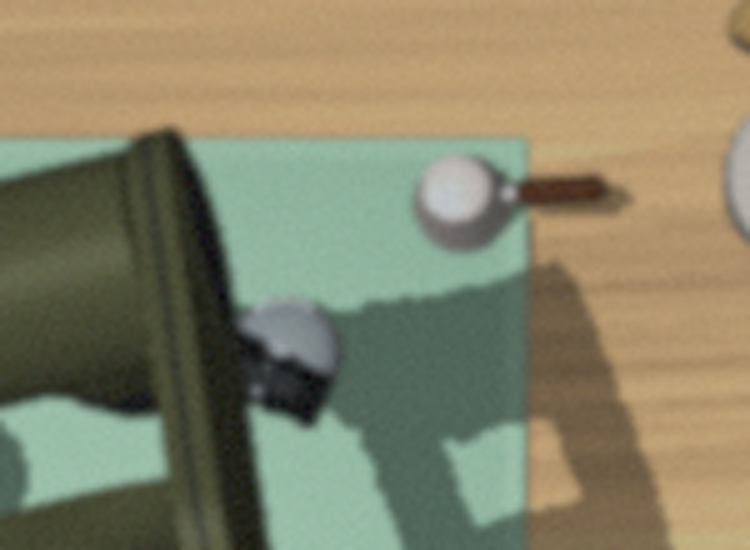

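Picture shows the arm stopped short, about 30 mm to +y of the lens (side lens at ~(287,188)). I'll finish the approach, then descend.

```bash
python3 -m handwheel '[[0,0,0,0,-24.5,-22.5,0],[0,0,0,0,-24.5,-22.5,0],[0,0,0,40,-24.5,-22.5,0],[0,0,0,65,-24.5,-22.5,0],[0,0,0,65,-24.5,-22.5,0],[0,0,0,65,-24.5,-22.5,0]]'; python3 st.py;python3 - <<'E'
from ov import *
t=r.snapshot("top");s=r.snapshot("side")
crop(s,'pics/s5.png',255,130,80,80,8); crop(t,'pics/t5.png',200,170,100,80,7)
E
```

```text
clock: 2.88
tool_pos: [508.0, 140.4, 57.8]
ee_rot: [-0.968, 1.569, 0.221]
wrist_force: [-0.3, 1.0, 0.1]
grip_width: 0.998
clk 2.875 pos [508.  140.4  57.8] F [-0.26  1.    0.11] mom [ 0.007  0.051 -0.013] w 84.8 j [ 0.17  0.03  2.06  0.    1.05 -1.02] yaw z 68.1 down [ 0.002  0.    -1.   ]
```

View pics/s5.png

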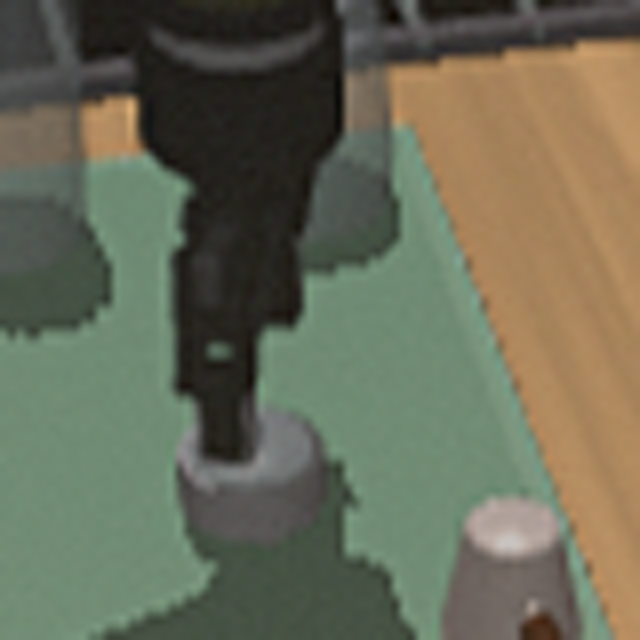

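View pics/t5.png

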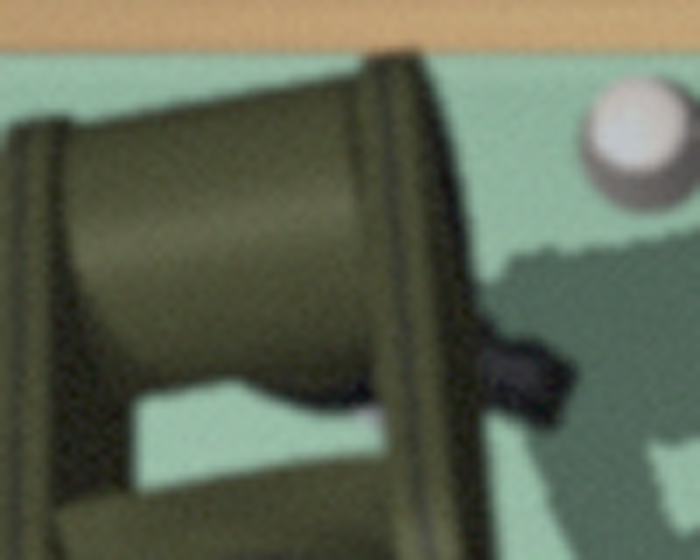

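```bash
python3 - <<'E'
from ov import *
s=r.snapshot("side");st=r.read_state(); M=R.from_euler('xyz',st['ee_rot']).as_matrix();p=st['tool_pos']
for back in(10,13):
  for sg in(-1,1): print(proj(s,p+M@[-back,0,sg*45]))
  print(proj(s,p+M@[-back,11,-45]),proj(s,p+M@[-back,-11,-45]))
print(ray(s,(283.5,186.5),71),p+M@[-13,0,-47])
E
```

```text
[[282.80217232 187.51612946]]
[[288.37592687 170.43596521]]
[[279.18939063 187.18192382]] [[286.42038519 187.85083752]]
[[282.76627554 186.71432872]]
[[288.34873885 169.650249  ]]
[[279.14874693 186.38028404]] [[286.38924965 187.04887625]]
[493.82596311  99.14260771  71.        ] [490.73474719  96.65926885  71.05096219]
```

The near finger tip at (283.5,187) matches its projection (282.8,187) within about 1 px, so I descend.

```bash
python3 -m handwheel '[[0,0,0,20,0,0,0],[0,0,0,38,0,0,0],[0,0,0,48,0,0,0],[0,0,0,49,0,0,0],[0,0,0,49,0,0,0]]'; python3 st.py; python3 -m handwheel '[[0,0,0,0,0,0,0.32],[0,0,0,0,0,0,0.5],[0,0,0,0,0,0,0.6],[0,0,0,0,0,0,0.6]]' 40; python3 st.py
```

```text
clock: 3.65
tool_pos: [507.4, 139.9, 7.6]
ee_rot: [-1.031, 1.57, 0.157]
wrist_force: [-0.1, 0.2, 0.5]
grip_width: 1.003
clk 3.65 pos [507.4 139.9   7.6] F [-0.06  0.21  0.48] mom [-0.017 -0.016  0.001] w 85.2 j [ 0.17  0.11  2.08 -0.    0.95 -1.02] yaw z 68.1 down [ 0.  0. -1.]
clock: 4.15
tool_pos: [508.3, 140.2, 8.5]
ee_rot: [-0.954, 1.568, 0.234]
wrist_force: [0.6, 1.4, 5.6]
grip_width: 0.67
clk 4.15 pos [508.3 140.2   8.5] F [0.56 1.37 5.59] mom [ 0.207 -0.162  0.018] w 57.0 j [ 0.17  0.11  2.08  0.    0.95 -1.02] yaw z 68.1 down [ 0.003  0.001 -1.   ]
```

```bash
python3 -m handwheel '[[0,0,0,0,0,0,0.6],[0,0,0,0,0,0,0.6]]' 60; python3 st.py; python3 -m handwheel '[[0,0,0,-15,0,0,0.6],[0,0,0,-40,0,0,0.6],[0,0,0,-80,0,0,0.6],[0,0,0,-110,0,0,0.6],[0,0,0,-110,0,0,0.6],[0,0,0,-110,0,0,0.6]]'; python3 st.py
python3 - <<'E'
from ov import *
s=r.snapshot("side"); crop(s,'pics/s6.png',255,110,80,80,8)
E
```

```text
clock: 4.4
tool_pos: [508.3, 140.2, 8.6]
ee_rot: [-0.932, 1.568, 0.256]
wrist_force: [0.8, 1.5, 6.5]
grip_width: 0.662
clk 4.4 pos [508.3 140.2   8.6] F [0.78 1.55 6.51] mom [ 0.254 -0.06   0.014] w 56.3 j [ 0.17  0.11  2.08  0.    0.95 -1.02] yaw z 68.1 down [ 0.003  0.001 -1.   ]
clock: 5.15
tool_pos: [505.7, 139.6, 115.6]
ee_rot: [2.161, 1.568, -2.934]
wrist_force: [0.2, -0.1, -1.8]
grip_width: 0.661
clk 5.15 pos [505.7 139.6 115.6] F [ 0.16 -0.12 -1.81] mom [0.    0.022 0.008] w 56.2 j [ 0.17 -0.05  2.03 -0.    1.16 -1.02] yaw z 68.1 down [-0.003 -0.001 -1.   ]
```

View pics/s6.png

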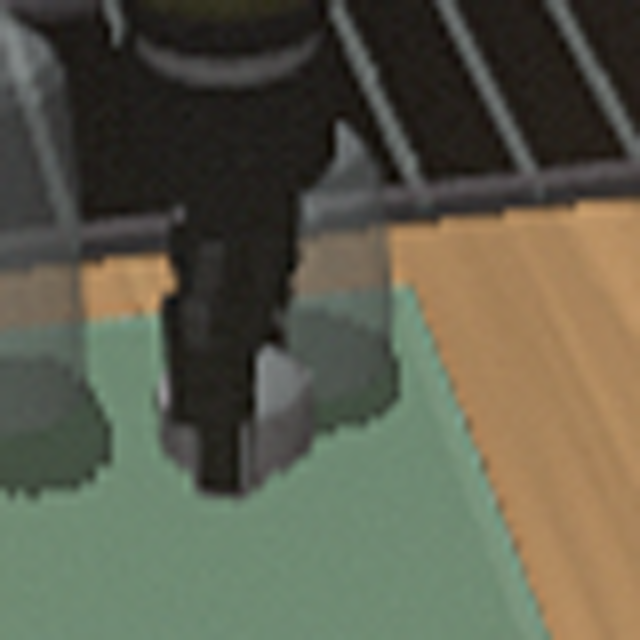

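The lens is held: weight is 1.8 N and the opening is 56 mm. The foot tips sit at about TCP z − 0.6. Now I carry it over the light.

```bash
python3 -m handwheel '[[0,0,0,0,-190,-231,0.6],[0,0,0,0,-190,-231,0.6],[0,0,0,0,-190,-231,0.6],[0,0,0,0,-190,-231,0.6],[0,0,0,0,-190,-231,0.6],[0,0,0,0,-190,-231,0.6],[0,0,0,0,-190,-231,0.6],[0,0,0,0,-190,-231,0.6]]'; python3 -m handwheel '[[0,0,0,0,0,0,0.6],[0,0,0,0,0,0,0.6]]' ;python3 st.py
python3 - <<'E'
from ov import *
t=r.snapshot("top");s=r.snapshot("side")
crop(s,'pics/s7.png',300,190,80,80,8); crop(t,'pics/t7.png',310,150,100,80,7)
E
```

```text
clock: 6.2
tool_pos: [596.2, -144.0, 116.2]
ee_rot: [1.553, 1.569, 2.743]
wrist_force: [-0.8, 0.8, -2.4]
grip_width: 0.664
clock: 6.45
tool_pos: [597.0, -144.6, 117.5]
ee_rot: [-1.534, 1.571, -0.345]
wrist_force: [-0.5, 0.4, -2.1]
grip_width: 0.663
clk 6.45 pos [ 597.  -144.6  117.5] F [-0.51  0.4  -2.15] mom [ 0.007  0.019 -0.033] w 56.4 j [-0.32  0.14  1.83 -0.    1.17 -1.51] yaw z 68.1 down [ 0. -0. -1.]
```

View pics/s7.png

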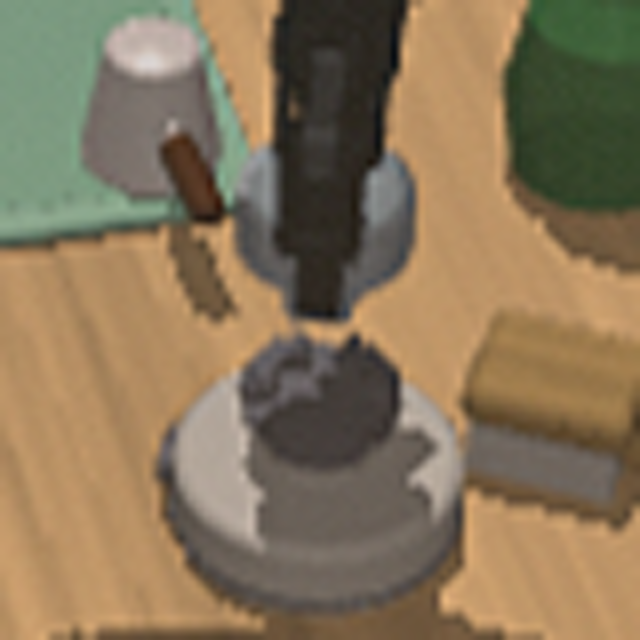

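View pics/t7.png

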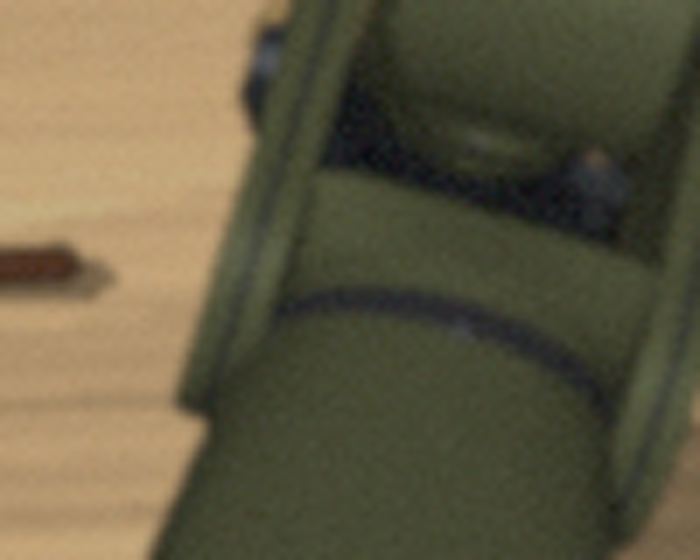

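```bash
python3 - <<'E'
from ov import *
s=r.snapshot("side")
x,y=597,-144.6
f=117.5-0.6
cur=[(circ((x,y),29,f+33),(0,0,255)),(circ((x,y),29,f+9),(0,255,255)),(circ((x,y),27.5,61),(0,0,255)),(circ((x,y),50,30),(0,255,255)),(circ((x,y),50,0),(255,0,255))]
over(s,'pics/s8.png',300,190,80,80,8,cur)
E
```

```text
(no output)
```

View pics/s8.png

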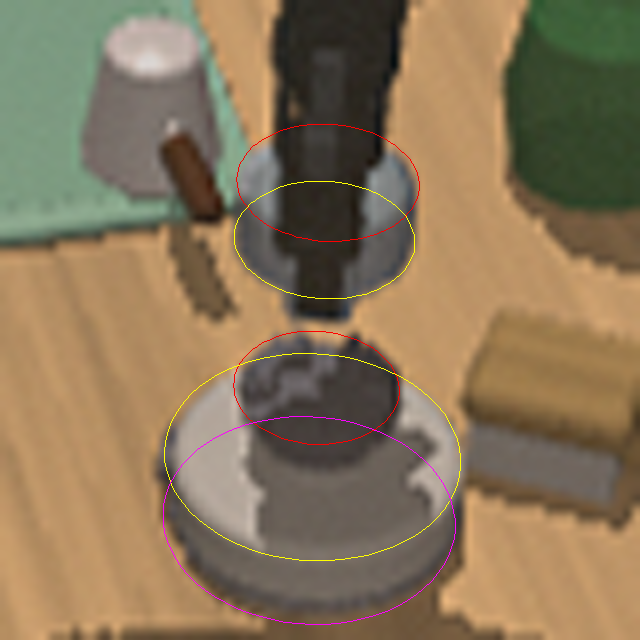

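```bash
cat > raw.py <<'E'
from ov import *
def mk(n,f,cx,cy,eye,rot): return dict(pixels=cv2.imread(f'pics/{n}0.png')[:,:,::-1],fx=f,fy=f,cx=cx,cy=cy,eye=np.array(eye),rotation=np.array(rot))
S=mk('side',474.2568444,319.6497,200.9685,[306.98272393,-1024.81214217,923.08547253],[.8974004,-.01561221,-.24802476])
T=mk('top',413.451909,317.38454,197.50214,[389.5752274,-22.54944229,1114.40018136],[.16231234,.00791303,-1.58735069])
E
python3 - <<'E'
from raw import *
x,y=597,-144.6;L=(508.3,140.2)
for nm,s,b1,b2 in(('s',S,(268,168),(315,222)),('t',T,(240,202),(340,162))):
  ims=[]
  for (x0,y0),cur in((b1,[(circ(L,29,41),(0,0,255)),(circ(L,29,17),(0,255,255))]),(b2,[(circ((x,y),27.5,61),(0,0,255)),(circ((x,y),50,30),(0,255,255)),(circ((x,y),50,0),(255,0,255))])):
    over(s,'pics/tmp.png',x0,y0,50,50,8,cur); ims.append(cv2.imread('pics/tmp.png'))
  cv2.imwrite(f'pics/{nm}9.png',np.hstack(ims))
E
```

```text
(no output)
```

View pics/s9.png

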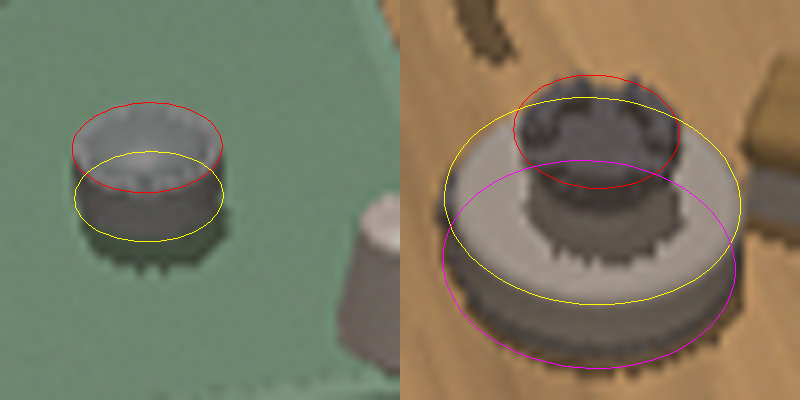

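View pics/t9.png

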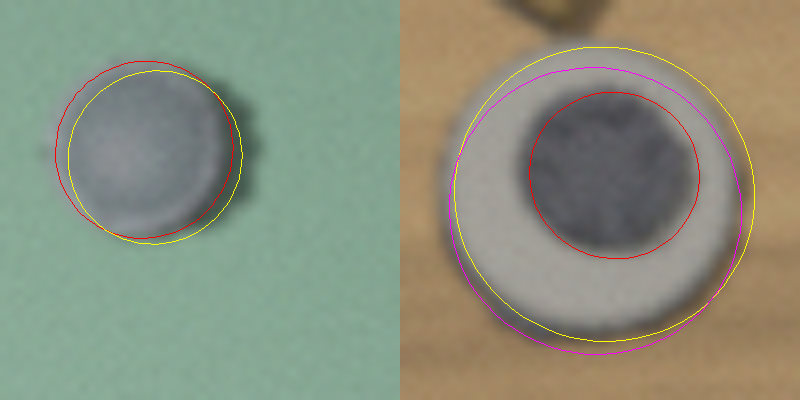

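The top view is blocked by the arm. The side view has the lens centred over the seat within about 1–2 mm: bezel at x≈340.1 px, seat at ≈339.6 px. I'll correct by (+1.2, +1.0) mm and come down to just above the seat.

```bash
python3 -m handwheel '[[0,0,0,25,-0.7,1.4,0.6],[0,0,0,42,-0.7,1.4,0.6],[0,0,0,50,-0.7,1.4,0.6],[0,0,0,50,-0.7,1.4,0.6],[0,0,0,50,-0.7,1.4,0.6]]' ;python3 st.py
python3 - <<'E'
from ov import *
s=r.snapshot("side")
crop(s,'pics/s10.png',310,200,60,60,10)
E
```

```text
clock: 7.22
tool_pos: [598.8, -144.6, 68.2]
ee_rot: [-1.534, 1.569, -0.346]
wrist_force: [-0.4, 0.4, -2.3]
grip_width: 0.663
clk 7.225 pos [ 598.8 -144.6   68.2] F [-0.42  0.45 -2.3 ] mom [-0.03   0.004 -0.043] w 56.4 j [-0.32  0.2   1.85 -0.    1.09 -1.51] yaw z 68.1 down [ 0.001 -0.    -1.   ]
```

View pics/s10.png

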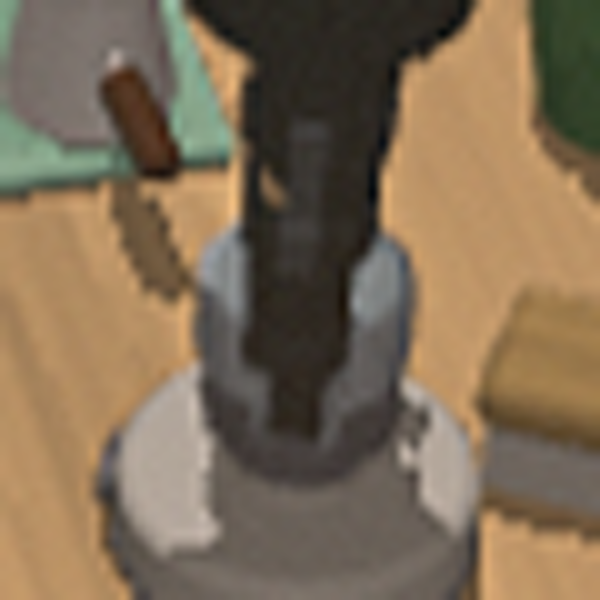

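The lens (x≈198–412 in the crop) is centred over the seat (205–400). Now I descend gently to contact.

```bash
python3 -m handwheel '[[0,0,0,2,0,0,0.6],[0,0,0,4,0,0,0.6],[0,0,0,4,0,0,0.6]]' ;python3 st.py|cut -c1-90; python3 -m handwheel '[[0,0,0,0.5,0,0,0.6],[0,0,0,1,0,0,0.6]]'|grep -E "force|pos";  python3 -m handwheel '[[0,0,0,0.5,0,0,0.6],[0,0,0,0.5,0,0,0.6]]'|grep -E "force|pos"
```

```text
clock: 7.65
tool_pos: [598.0, -144.3, 63.1]
ee_rot: [1.723, 1.57, 2.911]
wrist_force: [0.4, 0.4, -2.3]
grip_width: 0.659
clk 7.65 pos [ 598.  -144.3   63.1] F [ 0.41  0.36 -2.25] mom [ 0.001 -0.021 -0.009] w 56.
tool_pos: [598.2, -144.3, 62.3]
wrist_force: [-0.4, 0.5, -2.0]
tool_pos: [598.4, -144.4, 62.2]
wrist_force: [-1.1, 0.8, 0.6]
```

```bash
python3 -m handwheel '[[0,0,0,0.4,0,0,0.6],[0,0,0,0.4,0,0,0.6]]'|grep -E "force|pos"; python3 st.py
```

```text
tool_pos: [598.4, -144.4, 61.9]
wrist_force: [-1.6, -0.3, 2.2]
clk 8.4 pos [ 598.4 -144.4   61.9] F [-1.61 -0.28  2.18] mom [ 0.039  0.24  -0.017] w 56.4 j [-0.32  0.21  1.86 -0.    1.08 -1.51] yaw z 68.1 down [ 0. -0. -1.]
```

```bash
for i in 1; do python3 -m handwheel '[[0.08,0,0,0,0,0,0.6],[0.16,0,0,0,0,0,0.6],[0.24,0,0,0,0,0,0.6]]'|grep -E "force|pos"; done; python3 st.py
```

```text
tool_pos: [599.0, -144.6, 62.1]
wrist_force: [-1.0, -0.0, 1.0]
clk 8.775 pos [ 599.  -144.6   62.1] F [-0.96 -0.05  0.96] mom [-0.005  0.044  0.004] w 56.6 j [-0.32  0.21  1.86 -0.    1.07 -1.27] yaw z 54.2 down [ 0.002 -0.001 -1.   ]
```

```bash
python3 -m handwheel '[[0.1,0,0,0.3,0,0,0.6],[0.2,0,0,0.3,0,0,0.6],[0.3,0,0,0.3,0,0,0.6]]'|grep -E "force|pos";  python3 st.py; python3 -m handwheel '[[0.1,0,0,0,0,0,0.6],[0.2,0,0,0,0,0,0.6],[0.3,0,0,0,0,0,0.6]]'|grep -E "force|pos";  python3 st.py
```

```text
tool_pos: [599.1, -144.7, 62.1]
wrist_force: [-0.2, 0.1, 1.7]
clk 9.15 pos [ 599.1 -144.7   62.1] F [-0.21  0.15  1.73] mom [0.023 0.007 0.023] w 56.2 j [-0.32  0.21  1.86 -0.    1.07 -0.97] yaw z 36.9 down [ 0.002 -0.001 -1.   ]
tool_pos: [599.2, -144.7, 62.1]
wrist_force: [-0.4, -1.3, 2.2]
clk 9.525 pos [ 599.2 -144.7   62.1] F [-0.42 -1.28  2.18] mom [0.002 0.025 0.04 ] w 56.2 j [-0.32  0.21  1.86 -0.    1.07 -0.67] yaw z 19.8 down [ 0.002 -0.001 -1.   ]
```

```bash
python3 -m handwheel '[[0.08,0,0,0,0,0,0.6],[0.16,0,0,0,0,0,0.6]]'|grep -E "force|pos";  python3 st.py;  python3 -m handwheel '[[0.08,0,0,0,0,0,0.6],[0.16,0,0,0,0,0,0.6]]'|grep -E "force";  python3 st.py
```

```text
tool_pos: [599.2, -144.7, 62.1]
wrist_force: [0.8, -0.2, 2.8]
clk 9.775 pos [ 599.2 -144.7   62.1] F [ 0.78 -0.19  2.76] mom [-0.061  0.072  0.073] w 56.1 j [-0.32  0.21  1.86 -0.    1.07 -0.51] yaw z 10.6 down [ 0.002 -0.001 -1.   ]
wrist_force: [0.3, -1.0, 0.9]
clk 10.025 pos [ 599.2 -144.9   62. ] F [ 0.31 -0.98  0.87] mom [-0.286 -0.047  0.069] w 56.3 j [-0.32  0.21  1.86 -0.    1.07 -0.35] yaw z 1.5 down [ 0.002 -0.001 -1.   ]
```

```bash
python3 -m handwheel '[[0.06,0,0,0.2,0,0,0.6],[0.12,0,0,0.2,0,0,0.6]]'|grep -E "force|pos";  python3 st.py;  python3 -m handwheel '[[0.06,0,0,0,0,0,0.6],[0.12,0,0,0,0,0,0.6]]'|grep -E "force";  python3 st.py
```

```text
tool_pos: [599.4, -145.2, 61.9]
wrist_force: [1.0, -1.7, 0.2]
clk 10.275 pos [ 599.4 -145.2   61.9] F [ 0.97 -1.7   0.25] mom [-0.325 -0.144  0.032] w 56.1 j [-0.32  0.21  1.86 -0.    1.07 -0.23] yaw z -5.4 down [ 0.003 -0.002 -1.   ]
wrist_force: [-0.4, 0.2, -1.7]
clk 10.525 pos [ 598.8 -144.7   61.3] F [-0.35  0.19 -1.72] mom [ 0.014 -0.069  0.002] w 56.2 j [-0.32  0.21  1.86 -0.    1.07 -0.11] yaw z -12.3 down [ 0.002 -0.001 -1.   ]
```

The contact force has gone and z is falling, so the feet are over the slots. I'll follow them down.

```bash
python3 -m handwheel '[[0,0,0,1,0,0,0.6],[0,0,0,2,0,0,0.6],[0,0,0,2,0,0,0.6]]'|grep -E "force|pos";  python3 st.py
```

```text
tool_pos: [598.8, -144.4, 60.3]
wrist_force: [-2.6, 1.4, 6.4]
clk 10.9 pos [ 598.8 -144.4   60.3] F [-2.55  1.45  6.39] mom [ 0.184  0.554 -0.034] w 56.3 j [-0.32  0.21  1.86 -0.    1.07 -0.11] yaw z -12.1 down [ 0.001 -0.    -1.   ]
```

```bash
python3 -m handwheel '[[0.05,0,0,0,0.2,-0.8,0.6],[0.08,0,0,0,0.2,-0.8,0.6]]'|grep -E "force|pos";  python3 st.py
```

```text
tool_pos: [597.7, -143.8, 58.9]
wrist_force: [0.9, 1.2, -0.3]
clk 11.15 pos [ 597.7 -143.8   58.9] F [ 0.88  1.16 -0.26] mom [ 0.119 -0.09  -0.074] w 56.1 j [-0.32  0.21  1.86  0.    1.07 -0.03] yaw z -16.8 down [ 0.001  0.    -1.   ]
```

```bash
python3 -m handwheel '[[0.05,0,0,1,0.3,0.2,0.6],[0.05,0,0,1,0.3,0.2,0.6]]'|grep -E "force|pos";  python3 st.py; python3 -m handwheel '[[0,0,0,1,0,0,0.6],[0,0,0,1,0,0,0.6]]'|grep -E "force|pos";  python3 st.py
```

```text
tool_pos: [597.3, -143.4, 57.1]
wrist_force: [0.7, 1.4, -1.4]
clk 11.4 pos [ 597.3 -143.4   57.1] F [ 0.67  1.4  -1.41] mom [ 0.163 -0.087 -0.017] w 56.4 j [-0.32  0.21  1.86  0.    1.07  0.02] yaw z -19.5 down [-0.001  0.001 -1.   ]
tool_pos: [597.5, -143.4, 56.6]
wrist_force: [0.7, 2.4, -0.8]
clk 11.65 pos [ 597.5 -143.4   56.6] F [ 0.74  2.41 -0.79] mom [ 0.343  0.162 -0.103] w 55.9 j [-0.32  0.21  1.86  0.    1.07  0.02] yaw z -19.6 down [-0.001  0.001 -1.   ]
```

```bash
python3 -m handwheel '[[0.03,0,0,0.7,0.5,-0.1,0.6],[0.03,0,0,1,0.5,-0.1,0.6]]'|grep -E "force|pos";  python3 st.py; python3 -m handwheel '[[0,0,0,1,0,0,0.6],[0,0,0,1,0,0,0.6]]'|grep -E "force|pos";  python3 st.py
```

```text
tool_pos: [597.7, -143.3, 55.7]
wrist_force: [-0.5, -0.4, -1.5]
clk 11.9 pos [ 597.7 -143.3   55.7] F [-0.49 -0.36 -1.49] mom [0.129 0.032 0.061] w 56.0 j [-0.32  0.21  1.86 -0.    1.07  0.05] yaw z -21.3 down [-0. -0. -1.]
tool_pos: [597.8, -143.3, 55.2]
wrist_force: [-2.4, 1.4, 0.3]
clk 12.15 pos [ 597.8 -143.3   55.2] F [-2.42  1.45  0.28] mom [ 0.218  0.248 -0.042] w 56.1 j [-0.32  0.22  1.86 -0.    1.06  0.05] yaw z -21.3 down [-0. -0. -1.]
```

The feet reach the slot floors at TCP z 55.2, as predicted. Now I press the seat down in small steps, watching the force.

```bash
python3 -m handwheel '[[0,0,0,0.7,0,0,0.6],[0,0,0,1.4,0,0,0.6]]'|grep -E "force|pos"; python3 -m handwheel '[[0,0,0,0.7,0,0,0.6],[0,0,0,0.7,0,0,0.6]]'|grep -E "force|pos";python3 st.py
```

```text
tool_pos: [598.0, -143.4, 54.9]
wrist_force: [-6.4, 2.0, 8.8]
tool_pos: [598.0, -143.3, 54.8]
wrist_force: [-6.1, 2.2, 11.0]
clk 12.65 pos [ 598.  -143.3   54.8] F [-6.09  2.22 10.99] mom [ 0.405  1.083 -0.049] w 56.5 j [-0.32  0.22  1.86 -0.    1.06  0.05] yaw z -21.3 down [-0. -0. -1.]
```

```bash
python3 -m handwheel '[[0,0,0,0.3,0,-0.7,0.6],[0,0,0,0.5,0,-0.7,0.6]]'|grep -E "force|pos"; python3 -m handwheel '[[0,0,0,0.7,0,0,0.6],[0,0,0,0.7,0,0,0.6]]'|grep -E "force|pos";python3 st.py
```

```text
tool_pos: [598.0, -143.3, 54.8]
wrist_force: [-6.6, 1.7, 11.4]
tool_pos: [598.0, -143.3, 54.2]
wrist_force: [-5.1, 2.4, 11.7]
clk 13.15 pos [ 598.  -143.3   54.2] F [-5.08  2.39 11.67] mom [ 0.424  0.995 -0.078] w 56.2 j [-0.32  0.22  1.86 -0.    1.06  0.05] yaw z -21.3 down [ 0.001 -0.001 -1.   ]
```

```bash
python3 -m handwheel '[[0,0,0,0.5,0,-0.5,0.6],[0,0,0,1,0,-0.5,0.6]]'|grep -E "force|pos"; python3 -m handwheel '[[0,0,0,0.5,0,0,0.6],[0,0,0,1,0,0,0.6]]'|grep -E "force|pos";python3 -m handwheel '[[0,0,0,0.5,0,0,0.6],[0,0,0,1,0,0,0.6]]'|grep -E "force|pos";python3 st.py
```

```text
tool_pos: [598.0, -143.3, 53.6]
wrist_force: [-6.1, 1.7, 11.7]
tool_pos: [597.9, -143.3, 52.5]
wrist_force: [-5.6, 2.4, 11.8]
tool_pos: [598.0, -143.3, 51.6]
wrist_force: [-5.5, 2.9, 12.4]
clk 13.9 pos [ 598.  -143.3   51.6] F [-5.51  2.87 12.42] mom [ 0.34   0.955 -0.018] w 56.2 j [-0.32  0.22  1.86 -0.    1.06  0.05] yaw z -21.3 down [ 0.002 -0.001 -1.   ]
```

```bash
python3 -m handwheel '[[0,0,0,0.5,0,0,0.6],[0,0,0,0.9,0,0,0.6]]'|grep -E "force|pos"; python3 -m handwheel '[[0,0,0,0.3,0,0,0.6],[0,0,0,0.6,0,0,0.6]]'|grep -E "force|pos";python3 st.py
```

```text
tool_pos: [598.0, -143.3, 50.6]
wrist_force: [-4.8, 1.9, 12.1]
tool_pos: [598.0, -143.3, 50.3]
wrist_force: [-5.9, 1.9, 14.3]
clk 14.4 pos [ 598.  -143.3   50.3] F [-5.94  1.85 14.31] mom [ 0.406  1.114 -0.061] w 56.1 j [-0.32  0.22  1.86 -0.    1.05  0.05] yaw z -21.3 down [ 0.002 -0.001 -1.   ]
```

```bash
python3 -m handwheel '[[0,0,0,0.4,0,0,0.6],[0,0,0,0.4,0,0,0.6]]'|grep -E "force|pos"; python3 st.py
```

```text
tool_pos: [598.0, -143.3, 50.3]
wrist_force: [-6.8, 2.3, 15.2]
clk 14.65 pos [ 598.  -143.3   50.3] F [-6.78  2.28 15.19] mom [ 0.463  1.225 -0.054] w 56.1 j [-0.32  0.22  1.86 -0.    1.05  0.05] yaw z -21.3 down [ 0.002 -0.001 -1.   ]
```

The TCP has stopped at z 50.3 with force rising, so this is the hard stop. One more firm push, then I ease off and look.

```bash
python3 -m handwheel '[[0,0,0,0.5,0,0,0.6],[0,0,0,0.8,0,0,0.6],[0,0,0,0.8,0,0,0.6]]'|grep -E "force|pos"; python3 st.py; python3 -m handwheel '[[0,0,0,-1,0,0,0.6],[0,0,0,-2.3,0,0,0.6],[0,0,0,-2.3,0,0,0.6]]'|grep -E "force|pos"; python3 st.py; python3 -c "
from ov import *
s=r.snapshot('side');crop(s,'pics/s11.png',310,200,60,60,10)"
```

```text
tool_pos: [598.0, -143.3, 50.2]
wrist_force: [-8.3, 2.8, 18.5]
clk 15.025 pos [ 598.  -143.3   50.2] F [-8.31  2.76 18.5 ] mom [0.601 1.529 0.004] w 56.1 j [-0.32  0.22  1.86 -0.    1.05  0.05] yaw z -21.3 down [ 0.002 -0.001 -1.   ]
tool_pos: [597.9, -143.3, 50.4]
wrist_force: [-3.2, 1.4, 8.3]
clk 15.4 pos [ 597.9 -143.3   50.4] F [-3.21  1.41  8.34] mom [ 0.283  0.553 -0.027] w 56.6 j [-0.32  0.22  1.86 -0.    1.05  0.05] yaw z -21.3 down [ 0.002 -0.001 -1.   ]
```

View pics/s11.png

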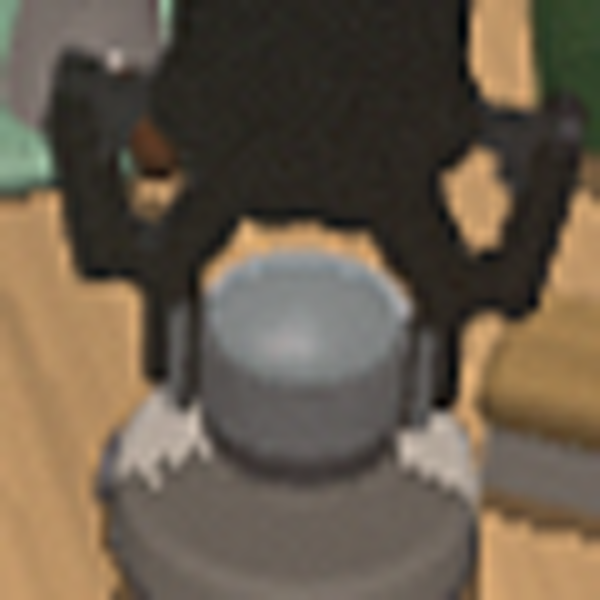

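The lens sits level and low between the fingers (bezel ~(205–410, 250–460) in the crop). I'll ease the load off and release.

```bash
python3 -m handwheel '[[0,0,0,-0.8,0,0,0.5],[0,0,0,-0.8,0,0,0.3],[0,0,0,-0.8,0,0,0.15],[0,0,0,-0.8,0,0,0],[0,0,0,-0.8,0,0,0],[0,0,0,-0.8,0,0,0]]' 20|grep -E "force|pos|width"; python3 -m handwheel '[[0,0,0,-5,0,0,0],[0,0,0,-25,0,0,0],[0,0,0,-70,0,0,0],[0,0,0,-120,0,0,0],[0,0,0,-150,0,0,0],[0,0,0,-150,0,0,0],[0,0,0,-150,0,0,0]]'|grep -E "force|pos|width";  python3 -c "
from ov import *
s=r.snapshot('side');crop(s,'pics/s12.png',310,200,60,60,10)"
```

```text
tool_pos: [596.7, -142.8, 48.9]
wrist_force: [0.2, -0.2, -0.5]
grip_width: 1.0
tool_pos: [596.3, -142.7, 198.9]
wrist_force: [0.5, -0.3, -1.1]
grip_width: 1.001
```

View pics/s12.png

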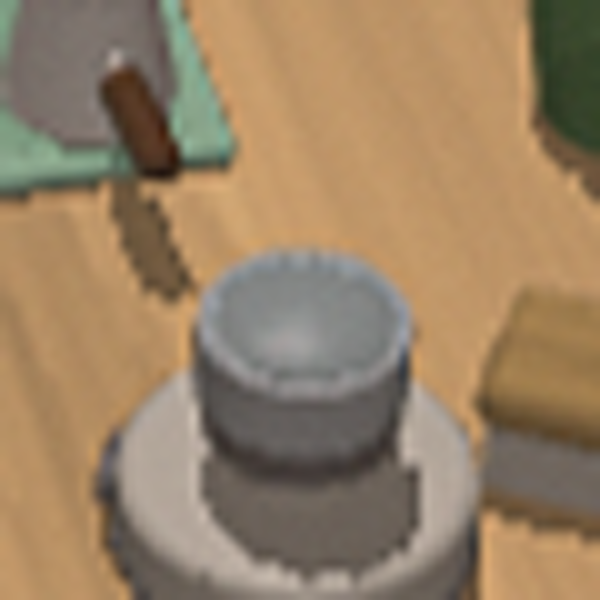

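```bash
python3 - <<'E'
from ov import *
s=r.snapshot("side");x,y=598,-143.6
cur=[(circ((x,y),29,83),(0,0,255)),(circ((x,y),29,59),(0,255,255)),(circ((x,y),50,30),(255,255,0))]
over(s,'pics/s13.png',310,200,60,60,10,cur)
t=r.snapshot("top"); crop(t,'pics/t13.png',230,130,160,110,5)
print(st:=r.read_state()['clock'])
E
```

```text
17.225
```

View pics/s13.png

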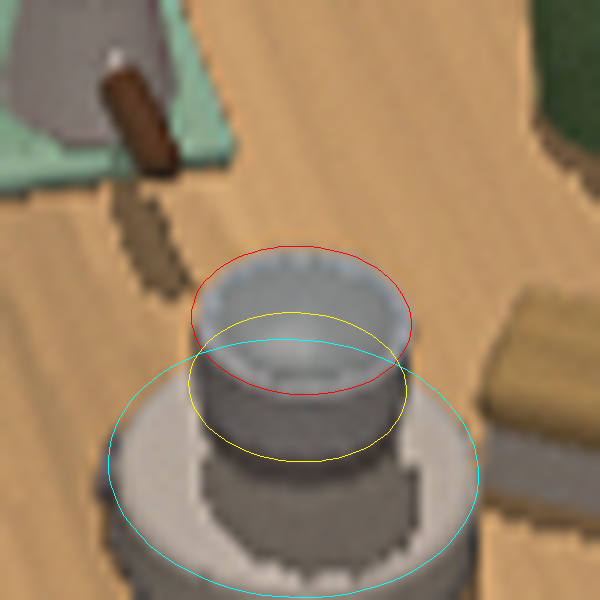

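View pics/t13.png

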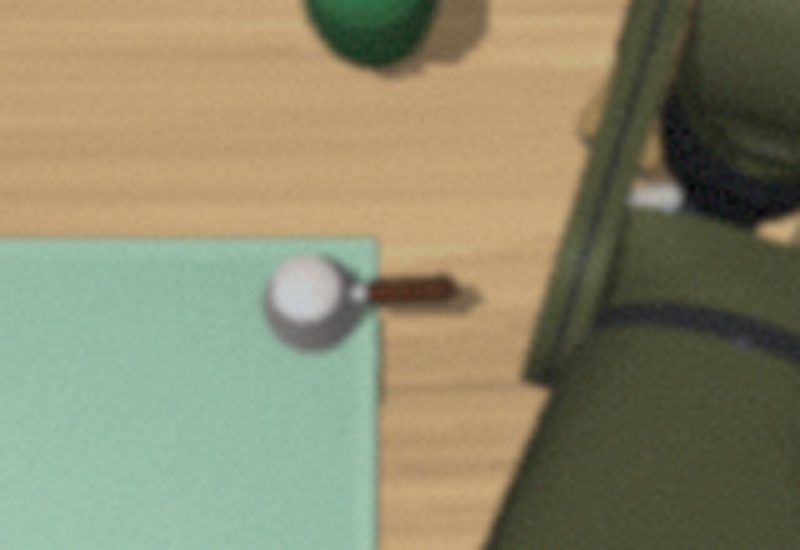

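```bash
python3 -c "
from plant import r
print(r.finish_job())"
```

```text
the job is handed in; nothing more can be done
None
```

The lens is back on the light with all three feet in the slots and the seat pressed down. I let go, raised the gripper clear and handed the job in at about 17 s. `finish_job` gave no verdict.

**Finding the slots:** I touched the feet down at tool height about 62 mm and turned the lens about 1.5 rad under 3–5 N. It dropped into the slots, and the feet reached the floors about 7 mm lower.

**Pressing home:** The seat slid at about 12 N and stopped hard at tool height 50.2–50.3 mm. Pushing on to about 18.5 N gave no more travel. The highest force I saw against the light was about 20 N, under the 35 N limit.

**Last checks:**
- **Height and level:** In the side picture the lens's rim matched the outline drawn for a fully seated lens to about 1 mm, and it looked level.
- **Bystanders:** Those in view had not moved: the cup, the green glass and the visible part of the brush. I did not look at the others again.

**What disagreed or stayed unchecked:**
- The two cameras differed by about 3–4 mm in y, so I centred the lens from how the forces changed.
- While pressing there was a steady sideways force of 5–8 N, which went away on release.
- The arm blocked the top camera's view of the light, so the final check of the lens is from the side camera only.

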